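Hold the sample case's lid at its balance point

TASK

A bar of soap was left on the glass lid of the wooden sample case on the counter: lay it flat in the empty half of the low soap tray and let go of it. Then lift the lid by its round brass bar until it stands straight up on its hinges, at the balance point where it would fall neither forward nor back, and keep it still there: your program finishes while the gripper is still holding the bar. Do not drop the soap, do not let the lid fall shut or go over backwards, and leave the counter bell and the small dropper bottle where they stand.

Things in the scene. Friction and masses are not known exactly. Their poses are not given: they have to be found in the camera images.
- soap_mid (a point): Centre of the loose wrapped soap bar that starts lying flat on the case's lid: 53 mm along its own x, 78 mm along its own y, 28 mm tall (z), about 0.09 kg. Its yaw on the lid varies.
- tray: Low open wooden tray fixed to the counter, right of the case: 140 mm in its x, 190 mm in its y, rim 16 mm high, walls and floor 5 mm thick. Origin: centre of its underside. Another soap bar is fixed in its +y half (78 mm in tray x, 53 mm in y, centred at tray y = +55 mm, top 33 mm above the counter). The empty half runs from tray y = -90 to +28 mm, its middle about y = -35 mm.
- case: Wooden sample case fixed to the counter, 140 mm along its x (away from the robot at yaw 0), 200 mm along its y, three tins inside. Origin: centre of its underside on the counter. The closed lid is a flat glass panel in a wooden frame, 140 x 200 mm, 12 mm thick, its top 86 mm above the counter. It is hinged along the case's far (+x) edge.
- lid_hinge (a point): Middle of the lid's hinge axis, at case x = +70 mm, 80 mm above the counter; the axis runs along the case's y.
- lid_bar (a point): Middle of the lid's brass pull bar: round, 12 mm thick, 130 mm long along the case's y, joined by a 9 mm rod at each end to the lid's front edge. It lies in the lid's plane, 185 mm from the hinge axis, its centre 45 mm clear of the lid's edge, open air all round; 80 mm above the counter when shut. It can turn between fingers that pinch it from above and stay pointing down.
- lid (a joint): Lid angle in rad: 0 shut (bar towards the robot), 1.571 straight up with the bar directly above the hinge, which is the balance point (centre of mass in the plane of hinge and bar), 2.3 the stop leaning over backwards. The hinge is nearly free, no spring or catch: the 0.35 kg lid falls shut below 1.571 and over backwards above it.
- bell: Loose counter bell, 70 mm across and 50 mm high, left of the case, origin at the centre of its underside; to be left alone.
- oil: Loose small dropper bottle, 33 mm across and 102 mm high, near the front edge in front of the gap between case and tray, origin at the centre of its underside; to be left alone.
Things that resemble listed ones, but are neither listed nor needed, are in the scene too. What is shaped like the part that bears soap_mid but turquoise is not meant.

How it is judged (in metres and radians):
On the way, in this order (a step that is already met when the one before it is completed fails the run):
1. the soap lies flat in the empty half of the tray, let go, with the lid still shut (x of soap_mid in the frame of tray between -0.065 and 0.065 m and y of soap_mid in the frame of tray between -0.09 and 0.02 m and z of soap_mid in the frame of tray below 0.025 m and angle between soap_mid's own z axis and vertical below 0.12 rad and contact force between the fingers and soap below 0.1 N and linear speed of soap below 0.03 m/s and value of joint lid below 0.1 rad), for 0.2 s.
2. the lid stands upright and still in the fingers (value of joint lid between 1.484 and 1.658 rad and velocity of joint lid between -0.1 and 0.1 rad/s and contact force between the fingers and lid above 0.5 N), for 0.3 s.
At the end, for the whole second after the job is handed in: The lid stands upright at its balance point within 5 degrees (1.484 to 1.658 rad), still (under 0.1 rad/s), fingers holding it (over 0.5 N); the soap lies flat (7 degrees) and released in the empty half of the tray, centre within 65 mm in tray x, tray y -90 to +20 mm, under 25 mm up (all of step 2 and x of soap_mid in the frame of tray between -0.065 and 0.065 m and y of soap_mid in the frame of tray between -0.09 and 0.02 m and z of soap_mid in the frame of tray below 0.025 m and angle between soap_mid's own z axis and vertical below 0.12 rad and contact force between soap and the fingers below 0.1 N); the arm keeps its last pose, push and grip.
It fails at once if the soap was dropped (falls free at over 1 m/s) (linear speed of soap above 1 m/s and contact force between the fingers and soap below 0.05 N).
It fails at once if the lid went over backwards (value of joint lid above 1.9 rad).
It fails at once if the lid fell shut (velocity of joint lid below -4 rad/s).
It fails at once if the bell was shifted by over 30 mm (distance of bell from where it was at the start of the episode above 0.03 m).
It fails at once if the dropper bottle was shifted by over 30 mm or knocked over (distance of oil from where it was at the start of the episode above 0.03 m).
It also fails if it takes over 58 s, if anything falls off the work surface, if the arm or the gripper's body presses on something with over 40 N, if the wrist force passes 120 N, or if a joint passes its speed limit or range.

ROBOT

A 6-joint arm with a two-finger parallel gripper is mounted at the origin on a cart in front of the work surface, level with it; the furniture and walls round the work are solid. World frame = base frame: x ahead of the robot, y to its left, z up, the work surface at z = 0. Lengths are in m, angles in degrees, forces in N, time in s.
With the tool pointing down it reaches from about 0.375 to 0.9 m from the base axis. Payload 3.1 kg.
Tool frame: the origin (TCP) lies between the finger pads; the fingertips stand 11 mm ahead of it and the grasp point (between the pads) lies 8 mm behind it; z points along the fingers, y is the direction in which the jaws open and shut (so a half turn about z gives the same grasp; the last joint's range is limited). The gripper opens to 87 mm and grips with 3 to 60 N. Pads are 19 mm wide; open, the fingers measure 117 mm over their backs; the gripper's body (75 mm by 190 mm) begins 51 mm behind the grasp point.
Start: joints at [55.033, 30.224, 82.088, -0, 67.689, -10.227], TCP at [0.262, 0.568, 0.234] pointing down, gripper open.
Joint ranges: [-176.69, 176.69], [-43.24, 126.21], [12.49, 139.97], [-82, 262], [0, 151.66], [-163.58, 163.58]. Speed limits (degrees/s): [159.86, 159.86, 180, 180, 180, 180].

INTERFACE

Orientations are given as a 3x3 rotation matrix whose columns are the frame's x, y, z axes.
In Python, from rig import bot, vision gives the robot as it stands. The module is installed in compiled form; this text tells all that it offers.
- The arm moves only by the tool jog_arm, never from a script. Its argument "rows" is a list of rows, each an object with "dp": the shift along the tool's x, y, z in mm, a list of three; "turn": the turn, a rotation vector about the tool's x, y, z in degrees, a list of three; "grip": the opening, from 0 (shut) to 1 (fully open). A call has 1 to 10 rows; each row is the pose to reach, as a shift and turn from the pose commanded when the call began, along the tool's axes at that moment; what a row does not reach only later rows make up. A row lasts 1/10 s, in which the tool goes at most 50 mm and 8.59 degrees, less where a joint would pass 70% of its speed; a pose out of reach is approached as far as the arm can. A call with a gripper value outside its range is refused whole. The fingers move at their own pace and stop on an object; the grip force is fixed at half the most. Time passes only in rows, so rows that repeat a pose let the fingers close. It gives the time, the measured TCP pose, the force and the opening at its end, in the units of the state.
- bot.read_state(): the state, without advancing time (a new reading comes with each control period).
- vision.capture(name): name is "scene" or "side" or "wrist"; returns (picture, depth): 400x640x3 uint8, red, green, blue; 400x640 float32, m along the optical axis (not along the pixel's ray), 0 where there is no reading.
- vision.camera_info(name): a dict with "vertical_fov" (degrees; the focal length in pixels is half the picture's height over the tangent of half this angle, whatever the lens; pixels are square), "cx", "cy" (the principal point, pixels), "k1" (the pictures are not rectified: a ray, as slopes to the right and down, at radius r is drawn at 1 + k1 r^2 times it, then the intrinsics apply), "position" and "rotation" of the camera in the world. Camera axes: x right, y down, z forward; pixel columns grow to the right and rows downward; lengths in m; the calibration is good to about 2 mm. A picture is of the moment at which its call begins: read the wrist's pose just before it. camera_info takes no time and is no camera call; for the wrist camera it gives the pose at the moment of the call.
- bot.hand_in(): hands the job in, once; it reports no verdict.
The state is a dict: "time_s": time; "joint_positions": joint angles; "qvel": joint speeds; "tau": joint torques, N m; "position": TCP position; "tcp_rot": TCP orientation; "force": force on the tool from outside, world axes, zero at the start; "moment": the same for the moment, N m; "opening": opening from 0.0 (shut) to 1.0 (fully open).
Only numpy, scipy, OpenCV 4.12 (cv2) and the standard library are available. Lean on these libraries where they do the work, as an engineer would, in place of code of your own. Each camera call takes 0.05 s, during which the arm holds its last target.

## Working session

There is one attempt and no reset: what is moved stays moved. The work goes in short steps, Python scripts to look and compute and a tool call to move; the robot and the scene stay as the last step left them, time stands still between calls to the robot, and variables do not carry over. Pictures are saved under pics/ and viewed, and the job is handed in when it is done.

Besides the shell and the picture viewer there is one more tool, called after ">>>" as name(argument=value, ...), one argument or row to a line, values as JSON. jog_arm: Moves the arm, as the interface text tells. Its arguments: {"type":"object","properties":{"rows":{"type":"array"}},"required":["rows"]}

```bash
mkdir -p pics; ls; cat > h.py <<'E'
import numpy as np, cv2
from rig import bot, vision
def cap(n,tag):
    ci=vision.camera_info(n); p,d=vision.capture(n)
    cv2.imwrite(f'pics/{tag}.png',p[:,:,::-1]); np.savez(f'pics/{tag}.npz',p=p,d=d,**{k:np.array(v) for k,v in ci.items()})
    return p,d,ci
def load(tag):
    z=np.load(f'pics/{tag}.npz'); return z['p'],z['d'],{k:z[k] for k in z.files if k not in 'pd'}
def rays(ci,uv):
    uv=np.atleast_2d(np.array(uv,float)); f=200/np.tan(np.radians(float(ci['vertical_fov']))/2)
    K=np.array([[f,0,ci['cx']],[0,f,ci['cy']],[0,0,1]],float)
    s=cv2.undistortPoints(uv[:,None],K,np.array([float(ci['k1']),0,0,0,0]))[:,0]
    return np.c_[s,np.ones(len(s))]
def plane(ci,uv,z):
    r=rays(ci,uv)@np.array(ci['rotation']).T; o=np.array(ci['position'])
    return o+r*((z-o[2])/r[:,2])[:,None]
def pts(ci,uv,d):
    uv=np.atleast_2d(uv).astype(int)
    return np.array(ci['position'])+(rays(ci,uv)*d[uv[:,1],uv[:,0]][:,None])@np.array(ci['rotation']).T
E
python3 - <<'E'
from h import *
for n in ['scene','side','wrist']:
    p,d,ci=cap(n,n+'0'); print(n,ci)
s=bot.read_state(); print(s)
E
```

```text
pics
scene {'vertical_fov': 48.06200956838428, 'cx': 329.35160102291485, 'cy': 200.21757254345127, 'k1': -0.0970433066939926, 'position': array([-0.22661653, -0.42897099,  0.88164206]), 'rotation': array([[ 0.6306888 , -0.51003113,  0.58489305],
       [-0.77603295, -0.41244535,  0.47713907],
       [-0.00211935, -0.75482255, -0.65592563]])}
side {'vertical_fov': 50.967181220164605, 'cx': 321.9975182524131, 'cy': 194.1849689739695, 'k1': -0.0005835429845288671, 'position': array([ 0.12494308, -0.82333283,  0.5813197 ]), 'rotation': array([[ 0.92649247, -0.17959565,  0.33069185],
       [-0.37578679, -0.39508148,  0.838269  ],
       [-0.01989924, -0.90091955, -0.43352969]])}
wrist {'vertical_fov': 60.6431933575828, 'cx': 319.9679963632933, 'cy': 195.2967943162631, 'k1': -0.03706558164462567, 'position': array([0.18677001, 0.60328344, 0.3836732 ]), 'rotation': array([[ 0.41859497,  0.86531618,  0.27569214],
       [ 0.90817181, -0.39834356, -0.12863269],
       [-0.00148776,  0.30422083, -0.95260037]])}
{'time_s': 0.15, 'joint_positions': array([ 5.50327800e+01,  3.02663819e+01,  8.21387430e+01,  8.11530416e-04,
        6.76894018e+01, -1.02276473e+01]), 'qvel': array([-0.07947294, -0.08051147, -0.17570095,  0.01072421, -0.16525532,
        0.06421338]), 'tau': array([ 1.14348248e-03, -4.40429378e+01, -1.76843494e+01,  6.33748854e-02,
        5.51542430e-02, -9.49434980e-05]), 'position': array([0.26122085, 0.56720428, 0.23280449]), 'tcp_rot': array([[-9.08216950e-01,  4.18498575e-01, -9.56252793e-04],
       [ 4.18499556e-01,  9.08216006e-01, -1.34447077e-03],
       [ 3.05824992e-04, -1.62126251e-03, -9.99998639e-01]]), 'force': array([ 0.56819171, -0.06866733, -0.14439407]), 'moment': array([-0.00140883, -0.0529194 ,  0.01537753]), 'opening': 0.9992670581621039}
```

View pics/scene0.png

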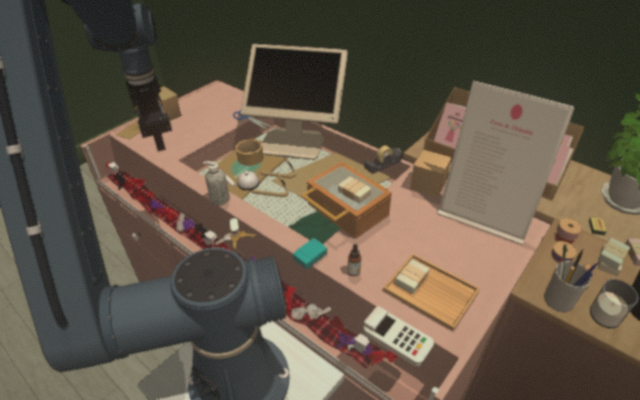

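View pics/side0.png

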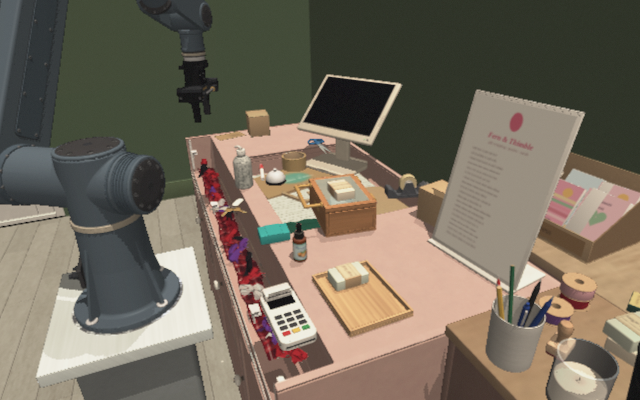

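View pics/wrist0.png

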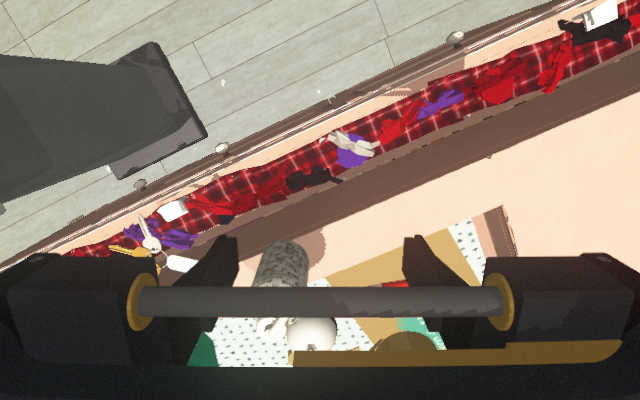

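The scene view shows the case at about (348,200) with the soap on it at (354,187). The tray is at (430,290), the bottle at (354,262), the bell at (247,180) and a turquoise decoy block at (310,252). I'll zoom in to measure.

```bash
python3 - <<'E'
from h import *
p,d,ci=load('scene0'); cv2.imwrite('pics/c1.png',cv2.resize(p[150:340,280:480][:,:,::-1],None,fx=3.1,fy=3.1,interpolation=cv2.INTER_CUBIC))
p,d,ci=load('side0'); cv2.imwrite('pics/c2.png',cv2.resize(p[160:340,230:430][:,:,::-1],None,fx=3.3,fy=3.3,interpolation=cv2.INTER_CUBIC))
for t,uv in [('scene0',[(354,187),(430,297),(354,250),(410,272),(310,250)]),('side0',[(342,186),(375,300),(348,270)])]:
    p,d,ci=load(t); print(t,pts(ci,uv,d).round(3))
E
```

```text
scene0 [[ 0.542  0.112  0.114]
 [ 0.432 -0.203  0.005]
 [ 0.378 -0.011  0.087]
 [ 0.447 -0.134  0.032]
 [ 0.351  0.107  0.029]]
side0 [[ 0.551  0.109  0.112]
 [ 0.476 -0.221  0.003]
 [ 0.452 -0.139  0.031]]
```

View pics/c1.png

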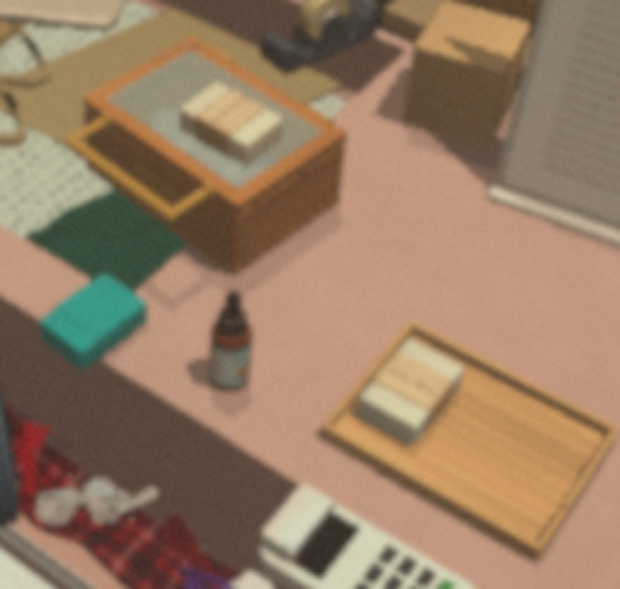

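View pics/c2.png

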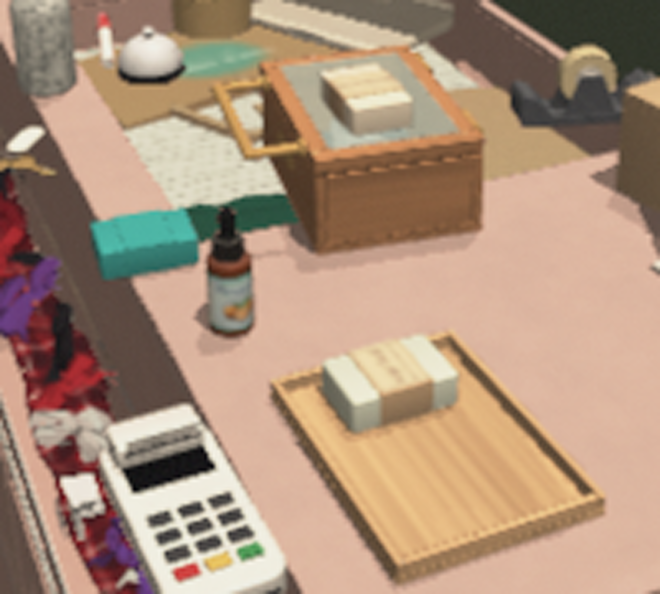

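```bash
python3 - <<'E'
from h import *
def rep(n,ci,P,z):
    Q=plane(ci,P,z); e=np.linalg.norm(np.roll(Q,-1,0)-Q,axis=1)
    print(n,Q[:,:2].round(4).tolist(),'mid',Q.mean(0).round(4),'edges',e.round(3), 'ang',np.degrees([np.arctan2(*(Q[(i+1)%4]-Q[i])[[1,0]]) for i in range(4)]).round(1))
p,d,ci=load('scene0'); f=lambda P:np.array(P)/3.1+[280,150]
rep('lid',ci,f([(88,98),(238,197),(343,132),(193,42)]),.086)
rep('tray',ci,f([(322,432),(538,553),(612,432),(413,328)]),.016)
rep('bar',ci,f([(68,138),(172,218),(215,187),(100,112)]),.086)
p,d,ci=load('side0'); f=lambda P:np.array(P)/3.3+[230,160]
rep('lid',ci,f([(265,65),(318,145),(480,132),(412,50)]),.086)
rep('tray',ci,f([(273,388),(398,572),(603,497),(450,335)]),.016)
rep('bar',ci,f([(214,84),(246,157),(318,145),(265,65)]),.086)
for t in ['scene0','side0']:
    p,d,ci=load(t)
    vv,uu=np.mgrid[150:340,230:480]; uv=np.c_[uu.ravel(),vv.ravel()]; P=pts(ci,uv,d)
    m=(P[:,2]>.104)&(P[:,2]<.125)&(abs(P[:,0]-.545)<.08)&(abs(P[:,1]-.11)<.08)
    q=P[m]; print(t,m.sum(),cv2.minAreaRect(q[:,:2].astype(np.float32)),np.median(q,0))
E
```

```text
lid [[0.5079, 0.2469], [0.4867, 0.0605], [0.6143, 0.0384], [0.6367, 0.2251]] mid [0.5614 0.1428 0.086 ] edges [0.188 0.129 0.188 0.131] ang [-96.5  -9.8  83.2 170.4]
tray [[0.3742, -0.1073], [0.3806, -0.2915], [0.5154, -0.2857], [0.5116, -0.106]] mid [ 0.4454 -0.1976  0.016 ] edges [0.184 0.135 0.18  0.137] ang [ -88.     2.5   91.2 -179.5]
bar [[0.454, 0.2234], [0.4316, 0.0878], [0.4845, 0.0832], [0.4995, 0.2251]] mid [0.4674 0.1549 0.086 ] edges [0.137 0.053 0.143 0.045] ang [ -99.4   -5.    84.  -177.8]
lid [[0.5084, 0.2396], [0.4911, 0.0756], [0.6177, 0.0434], [0.6418, 0.2155]] mid [0.5648 0.1435 0.086 ] edges [0.165 0.131 0.174 0.136] ang [-96.  -14.3  82.  169.8]
tray [[0.3785, -0.114], [0.3825, -0.2981], [0.5205, -0.2912], [0.5145, -0.107]] mid [ 0.449  -0.2026  0.016 ] edges [0.184 0.138 0.184 0.136] ang [ -88.7    2.9   91.8 -177.1]
bar [[0.4537, 0.2198], [0.4324, 0.0797], [0.4911, 0.0756], [0.5084, 0.2396]] mid [0.4714 0.1537 0.086 ] edges [0.142 0.059 0.165 0.058] ang [ -98.7   -4.    84.  -160.1]
scene0 409 ((0.5471106171607971, 0.11573255062103271), (0.08089115470647812, 0.05617306008934975), 84.97501373291016) [0.54361304 0.11099905 0.11154746]
side0 286 ((0.5468413829803467, 0.11429433524608612), (0.08121573179960251, 0.05333191156387329), 86.3927993774414) [0.54337315 0.1055209  0.11103897]
```

```bash
cat >> h.py <<'E'
from scipy.spatial.transform import Rotation as Ro
def plan(pos,yaw):  # yaw of tool y axis (deg), tool down
    s=bot.read_state(); R=np.array(s['tcp_rot']); a=np.radians(yaw)
    y=np.array([np.cos(a),np.sin(a),0]); z=np.array([0,0,-1.]); T=np.c_[np.cross(y,z),y,z]
    print('t',s['time_s'],'pos',s['position'].round(4),'yawy',np.degrees(np.arctan2(R[1,1],R[0,1])).round(2),'F',s['force'].round(2),'op',round(s['opening'],3),'tau',s['tau'].round(1))
    print('dp',(R.T@(np.array(pos)-s['position'])*1000).round(1),'turn',np.degrees(Ro.from_matrix(R.T@T).as_rotvec()).round(2))
E
python3 -c "
from h import *
plan([.547,.115,.26],-5)"
```

```text
t 0.15 pos [0.2612 0.5672 0.2328] yawy 65.26 F [ 0.57 -0.07 -0.14] op 0.999 tau [  0.  -44.  -17.7   0.1   0.1  -0. ]
dp [-448.8 -291.1  -26.9] turn [-9.000e-02  4.000e-02  7.026e+01]
```

>>> jog_arm(
  rows=[
    {"dp": [-15, -10, -10], "turn": [0, 0, 2], "grip": 1},
    {"dp": [-40, -26, -20], "turn": [0, 0, 6], "grip": 1},
    {"dp": [-75, -49, -27], "turn": [0, 0, 12], "grip": 1},
    {"dp": [-110, -71, -27], "turn": [0, 0, 18], "grip": 1},
    {"dp": [-145, -94, -27], "turn": [0, 0, 24], "grip": 1},
    {"dp": [-180, -117, -27], "turn": [0, 0, 30], "grip": 1},
    {"dp": [-215, -139, -27], "turn": [0, 0, 36], "grip": 1},
    {"dp": [-250, -162, -27], "turn": [0, 0, 42], "grip": 1},
    {"dp": [-275, -178, -27], "turn": [0, 0, 46], "grip": 1},
    {"dp": [-290, -188, -27], "turn": [0, 0, 48], "grip": 1},
  ],
)

```text
time_s: 1.15
position: [0.4476, 0.2724, 0.2612]
tcp_rot: [[-0.291, 0.957, 0.001], [0.957, 0.291, -0.001], [-0.001, 0.001, -1.0]]
force: [0.5, 0.5, -0.2]
opening: 1.003
```

```bash
python3 -c "
from h import *
plan([.547,.115,.26],-5)"
```

```text
t 1.15 pos [0.4476 0.2724 0.2612] yawy 16.91 F [ 0.48  0.46 -0.19] op 1.003 tau [  0.6 -35.3 -16.9  -0.    0.    0. ]
dp [-179.5   49.3    1.5] turn [ 0.06  0.05 21.91]
```

>>> jog_arm(
  rows=[
    {"dp": [-20, 5, 0], "turn": [0, 0, 3], "grip": 1},
    {"dp": [-55, 15, 0], "turn": [0, 0, 8], "grip": 1},
    {"dp": [-90, 25, 0], "turn": [0, 0, 13], "grip": 1},
    {"dp": [-125, 35, 0], "turn": [0, 0, 18], "grip": 1},
    {"dp": [-155, 43, 0], "turn": [0, 0, 21], "grip": 1},
    {"dp": [-175, 48, 1], "turn": [0, 0, 22], "grip": 1},
    {"dp": [-179.5, 49, 1.5], "turn": [0, 0, 22], "grip": 1},
    {"dp": [-179.5, 49, 1.5], "turn": [0, 0, 22], "grip": 1},
    {"dp": [-179.5, 49, 1.5], "turn": [0, 0, 22], "grip": 1},
  ],
)

```text
time_s: 2.05
position: [0.5453, 0.1191, 0.2592]
tcp_rot: [[0.082, 0.997, -0.001], [0.997, -0.082, 0.0], [0.0, -0.001, -1.0]]
force: [-0.4, 0.2, -0.5]
opening: 0.997
```

```bash
python3 -c "
from h import *
cap('wrist','wrist1')
plan([.547,.115,.26],-5)"
```

```text
t 2.1 pos [0.5453 0.1194 0.2592] yawy -4.69 F [ 0.22 -0.85 -0.5 ] op 1.0 tau [ -0.5 -38.  -17.5   0.1   0.    0. ]
dp [-4.3  2.  -0.8] turn [-0.04 -0.02  0.31]
```

View pics/wrist1.png

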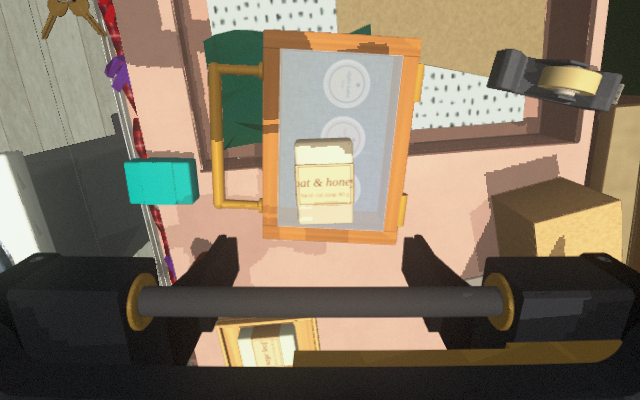

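```bash
python3 - <<'E'
from h import *
p,d,ci=load('wrist1'); cv2.imwrite('pics/c3.png',cv2.resize(p[20:255,200:430][:,:,::-1],None,fx=2.5,fy=2.5,interpolation=cv2.INTER_CUBIC))
print(ci)
vv,uu=np.mgrid[20:255,200:440]; uv=np.c_[uu.ravel(),vv.ravel()]; P=pts(ci,uv,d)
def rect(lo,hi,box=None):
    m=(P[:,2]>lo)&(P[:,2]<hi)
    M=np.zeros(p.shape[:2],np.uint8); M[uv[m][:,1],uv[m][:,0]]=1
    n,l,st,c=cv2.connectedComponentsWithStats(M); i=1+np.argmax(st[1:,4]); k=m&(l[uv[:,1],uv[:,0]]==i)
    q=P[k]; r=cv2.minAreaRect(q[:,:2].astype(np.float32)); print(lo,hi,k.sum(),'z',np.median(q[:,2]).round(4),r); 
rect(.108,.125); rect(.11,.125); rect(.08,.095); 
M=cv2.inRange(cv2.cvtColor(p,cv2.COLOR_RGB2HSV),(0,0,0),(1,1,1))
for u,v in [(216,135),(217,100),(217,170),(270,130),(320,210),(320,150),(320,180)]: print(u,v,P.reshape(235,240,3)[v-20,u-200].round(4))
E
```

```text
{'vertical_fov': array(60.64319336), 'cx': array(319.96799636), 'cy': array(195.29679432), 'k1': array(-0.03706558), 'position': array([0.55413037, 0.20354113, 0.41017113]), 'rotation': array([[ 9.96589221e-01, -7.86210077e-02, -2.50731241e-02],
       [-8.25222565e-02, -9.49622158e-01, -3.02337287e-01],
       [-3.99320578e-05,  3.03375172e-01, -9.52871189e-01]])}
0.108 0.125 4774 z 0.1126 ((0.5505737066268921, 0.11886018514633179), (0.07787781208753586, 0.053307030349969864), 86.83772277832031)
0.11 0.125 4704 z 0.1126 ((0.5505901575088501, 0.11888527870178223), (0.07764289528131485, 0.0532771535217762), 87.02284240722656)
0.08 0.095 28695 z 0.0856 ((0.542049765586853, 0.1511942595243454), (0.20059651136398315, 0.19700083136558533), 82.25120544433594)
216 135 [0.4525 0.1685 0.086 ]
217 100 [0.4585 0.2001 0.0848]
217 170 [0.4474 0.1346 0.0854]
270 130 [0.5041 0.1687 0.0857]
320 210 [0.5451 0.0944 0.1112]
320 150 [0.5498 0.1505 0.1118]
320 180 [0.5475 0.1237 0.1132]
```

View pics/c3.png

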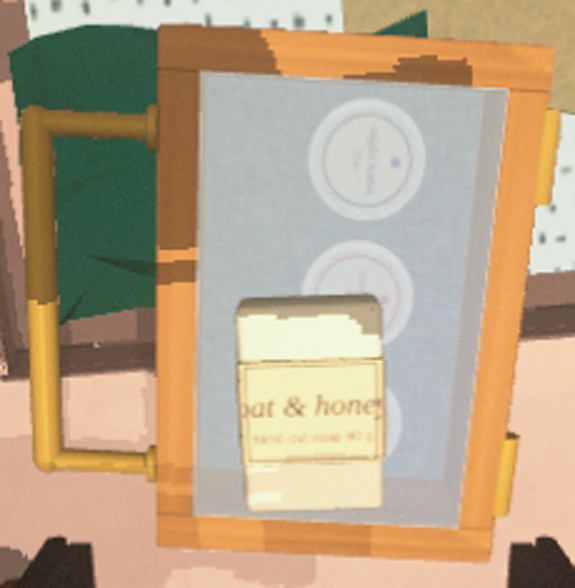

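The wrist view shows the soap top clearly, centred near pixel (325,180). By depth it measures 78×53 mm at (0.5506, 0.1189), z 0.113, with its long axis at 87°. The lid yaw is about -7.7° and the bar middle is at about (0.452, 0.165). The sizes match the specification, so I'll descend.

```bash
python3 -c "
from h import *
plan([.5506,.1189,.10],-3)"
```

```text
t 2.1 pos [0.5453 0.1194 0.2592] yawy -4.69 F [ 0.22 -0.85 -0.5 ] op 1.0 tau [ -0.5 -38.  -17.5   0.1   0.    0. ]
dp [ -0.2   5.4 159.2] turn [-0.04 -0.02 -1.69]
```

>>> jog_arm(
  rows=[
    {"dp": [0, 2, 10], "turn": [0, 0, -1], "grip": 1},
    {"dp": [0, 5, 35], "turn": [0, 0, -1.7], "grip": 1},
    {"dp": [0, 5, 65], "turn": [0, 0, -1.7], "grip": 1},
    {"dp": [0, 5, 90], "turn": [0, 0, -1.7], "grip": 1},
    {"dp": [0, 5, 100], "turn": [0, 0, -1.7], "grip": 1},
    {"dp": [0, 5, 100], "turn": [0, 0, -1.7], "grip": 1},
    {"dp": [0, 5, 100], "turn": [0, 0, -1.7], "grip": 1},
    {"dp": [0, 5, 100], "turn": [0, 0, -1.7], "grip": 1},
  ],
)

```text
time_s: 2.9
position: [0.5523, 0.1184, 0.1604]
tcp_rot: [[0.053, 0.999, 0.003], [0.999, -0.053, 0.0], [0.0, 0.003, -1.0]]
force: [0.7, 0.7, 0.6]
opening: 0.999
```

```bash
python3 -c "
from h import *
plan([.5506,.1189,.10],-3)
cap('wrist','wrist2')"
```

```text
t 2.9 pos [0.5523 0.1184 0.1604] yawy -3.01 F [0.66 0.73 0.56] op 0.999 tau [  0.  -40.3 -13.6   0.1   0.   -0. ]
dp [ 0.4 -1.9 60.4] turn [ 0.17 -0.01 -0.01]
```

View pics/wrist2.png

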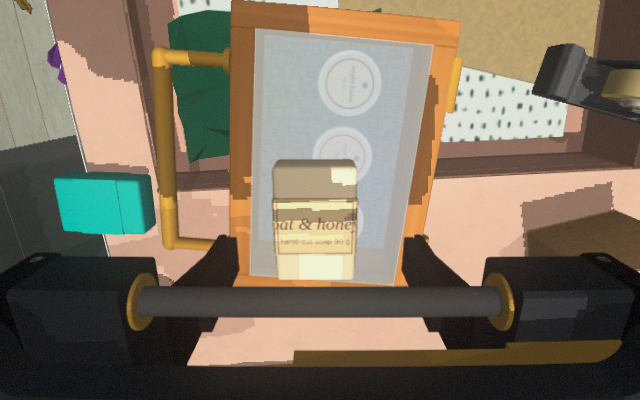

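The soap is centred between the fingers at u≈315, against a finger midline of 320. I'll finish the descent and close.

>>> jog_arm(
  rows=[
    {"dp": [0, -1, 10], "turn": [0, 0, 0], "grip": 1},
    {"dp": [0, -2, 28], "turn": [0, 0, 0], "grip": 1},
    {"dp": [0, -2, 46], "turn": [0, 0, 0], "grip": 1},
    {"dp": [0, -2, 57], "turn": [0, 0, 0], "grip": 1},
    {"dp": [0, -2, 60], "turn": [0, 0, 0], "grip": 1},
    {"dp": [0, -2, 60], "turn": [0, 0, 0], "grip": 1},
    {"dp": [0, -2, 60], "turn": [0, 0, 0], "grip": 1},
  ],
)

```text
time_s: 3.65
position: [0.5498, 0.1183, 0.0996]
tcp_rot: [[0.053, 0.999, 0.001], [0.999, -0.053, 0.0], [0.0, 0.001, -1.0]]
force: [-0.4, -0.5, -0.1]
opening: 1.003
```

>>> jog_arm(
  rows=[
    {"dp": [0, 0, 0], "turn": [0, 0, 0], "grip": 0.75},
    {"dp": [0, 0, 0], "turn": [0, 0, 0], "grip": 0.6},
    {"dp": [0, 0, 0], "turn": [0, 0, 0], "grip": 0.45},
    {"dp": [0, 0, 0], "turn": [0, 0, 0], "grip": 0.4},
    {"dp": [0, 0, 0], "turn": [0, 0, 0], "grip": 0.4},
    {"dp": [0, 0, 0], "turn": [0, 0, 0], "grip": 0.4},
  ],
)

```text
time_s: 4.25
position: [0.5493, 0.1183, 0.0991]
tcp_rot: [[0.053, 0.999, 0.0], [0.999, -0.053, 0.0], [0.0, 0.0, -1.0]]
force: [0.6, 0.4, 0.8]
opening: 0.611
```

```bash
python3 -c "
from h import *
plan([.5506,.1189,.20],-3)"
```

```text
t 4.25 pos [0.5493 0.1183 0.0991] yawy -3.04 F [0.59 0.43 0.77] op 0.611 tau [ -0.  -41.8 -11.2   0.1  -0.   -0. ]
dp [   0.6    1.3 -100.9] turn [ 0.01 -0.   -0.04]
```

>>> jog_arm(
  rows=[
    {"dp": [0, 0, -4], "turn": [0, 0, 0], "grip": 0.3},
    {"dp": [0, 0, -14], "turn": [0, 0, 0], "grip": 0.3},
    {"dp": [0, 0, -30], "turn": [0, 0, 0], "grip": 0.3},
    {"dp": [0, 0, -50], "turn": [0, 0, 0], "grip": 0.3},
    {"dp": [0, 0, -70], "turn": [0, 0, 0], "grip": 0.3},
    {"dp": [0, 0, -88], "turn": [0, 0, 0], "grip": 0.3},
    {"dp": [0, 0, -100], "turn": [0, 0, 0], "grip": 0.3},
    {"dp": [0, 0, -105], "turn": [0, 0, 0], "grip": 0.3},
    {"dp": [0, 0, -105], "turn": [0, 0, 0], "grip": 0.3},
  ],
)

```text
time_s: 5.15
position: [0.5495, 0.1183, 0.2047]
tcp_rot: [[0.053, 0.999, 0.001], [0.999, -0.053, -0.0], [0.0, 0.001, -1.0]]
force: [0.0, 0.5, -2.0]
opening: 0.61
```

```bash
python3 -c "
from h import *
cap('wrist','wrist3'); cap('scene','scene3')
plan([.448,-.15,.204],2)"
```

```text
t 5.25 pos [0.5487 0.1183 0.2034] yawy -3.04 F [-0.29 -0.26 -0.26] op 0.61 tau [  0.  -40.7 -16.    0.1   0.    0. ]
dp [-273.3  -86.3   -0.4] turn [-0.08  0.   -5.04]
```

View pics/wrist3.png

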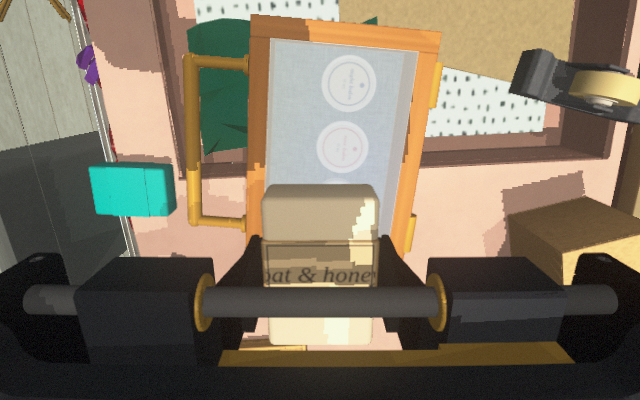

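The soap is held square in the fingers, its top spanning u 262 to 378. I'll move over to the tray and look again.

>>> jog_arm(
  rows=[
    {"dp": [-8, -2, 0], "turn": [0, 0, 0], "grip": 0.3},
    {"dp": [-28, -6, 0], "turn": [0, 0, -0.5], "grip": 0.3},
    {"dp": [-58, -12, 0], "turn": [0, 0, -1], "grip": 0.3},
    {"dp": [-93, -19, 0], "turn": [0, 0, -1.5], "grip": 0.3},
    {"dp": [-128, -26, 0], "turn": [0, 0, -2], "grip": 0.3},
    {"dp": [-163, -33, 0], "turn": [0, 0, -2.5], "grip": 0.3},
    {"dp": [-198, -40, 0], "turn": [0, 0, -3], "grip": 0.3},
    {"dp": [-233, -47, 0], "turn": [0, 0, -3.5], "grip": 0.3},
    {"dp": [-268, -54, 0], "turn": [0, 0, -4], "grip": 0.3},
    {"dp": [-300, -61, 0], "turn": [0, 0, -4.5], "grip": 0.3},
  ],
)

```text
time_s: 6.25
position: [0.4712, -0.1797, 0.2033]
tcp_rot: [[-0.025, 1.0, -0.001], [1.0, 0.025, 0.001], [0.001, -0.001, -1.0]]
force: [0.2, -0.0, -1.2]
opening: 0.608
```

>>> jog_arm(
  rows=[
    {"dp": [-30, -6, 0], "turn": [0, 0, -0.2], "grip": 0.3},
    {"dp": [-57, -12, 0], "turn": [0, 0, -0.5], "grip": 0.3},
    {"dp": [-77, -16, 0], "turn": [0, 0, -0.5], "grip": 0.3},
    {"dp": [-89, -18, 0], "turn": [0, 0, -0.5], "grip": 0.3},
    {"dp": [-93, -19, 0], "turn": [0, 0, -0.5], "grip": 0.3},
    {"dp": [-93, -19, 0], "turn": [0, 0, -0.5], "grip": 0.3},
    {"dp": [-93, -19, 0], "turn": [0, 0, -0.5], "grip": 0.3},
  ],
)

```text
time_s: 6.95
position: [0.4556, -0.2704, 0.2038]
tcp_rot: [[-0.035, 0.999, -0.001], [0.999, 0.035, 0.001], [0.001, -0.001, -1.0]]
force: [0.4, -0.0, -0.8]
opening: 0.61
```

```bash
python3 -c "
from h import *
cap('wrist','wrist4'); cap('side','side4')
plan([.448,-.235,.204],2)"
```

```text
t 7.05 pos [ 0.4559 -0.2703  0.204 ] yawy 2.04 F [ 0.42  0.   -1.32] op 0.609 tau [ -0.2 -37.4 -15.1   0.    0.1   0. ]
dp [35.6 -6.6 -0. ] turn [-0.02 -0.04  0.04]
```

View pics/wrist4.png

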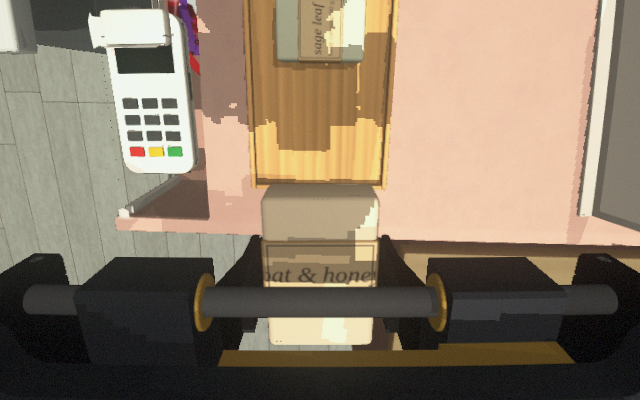

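View pics/side4.png

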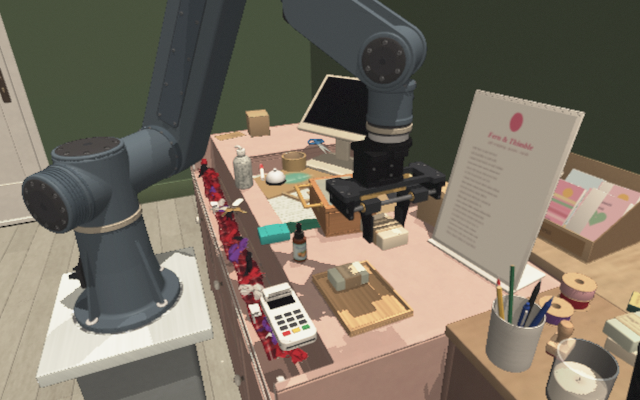

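```bash
python3 - <<'E'
from h import *
p,d,ci=load('wrist4'); print(np.array(ci['position']))
print('rim corners z.016',plane(ci,[(249,187),(385,188)],.016).round(4))
print('rim sides up',plane(ci,[(242,20),(396,20)],.016).round(4))
print('fixed soap edge top z.033 bottom corners',plane(ci,[(278,62),(363,62)],.033).round(4))
print(pts(ci,[(320,150),(320,100),(320,40)],d).round(4))
p,d,ci=load('side4'); print('side soap', pts(ci,[(390,233),(395,240)],d).round(4))
p,d,ci=load('wrist3')
vv,uu=np.mgrid[10:230,180:450]; uv=np.c_[uu.ravel(),vv.ravel()]; P=pts(ci,uv,d)
for (u,v) in [(190,80),(191,120),(192,160),(194,200)]:
    w=[(u+k,v) for k in range(-9,10)]; q=pts(ci,w,d); k=q[:,2]>.07; print('bar',q[k].mean(0).round(4),k.sum(),q[k][:,2].max().round(4))
print('lid corners', plane(ci,[(251,15),(441,33)],.086).round(4))
E
```

```text
[ 0.45453625 -0.18580449  0.35486661]
rim corners z.016 [[ 0.3847 -0.2869  0.016 ]
 [ 0.5253 -0.2831  0.016 ]]
rim sides up [[ 0.3822 -0.1297  0.016 ]
 [ 0.5212 -0.1249  0.016 ]]
fixed soap edge top z.033 bottom corners [[ 0.4168 -0.1657  0.033 ]
 [ 0.4919 -0.1631  0.033 ]]
[[ 0.4568 -0.2481  0.0038]
 [ 0.455  -0.198   0.0045]
 [ 0.4532 -0.1465  0.0334]]
side soap [[ 0.4524 -0.3008  0.2144]
 [ 0.4571 -0.3101  0.2048]]
bar [0.4588 0.2135 0.0845] 17 0.0867
bar [0.4547 0.1838 0.0842] 15 0.0862
bar [0.4499 0.1521 0.0841] 16 0.0865
bar [0.4456 0.1181 0.0842] 15 0.086
lid corners [[0.5094 0.2551 0.086 ]
 [0.6461 0.2362 0.086 ]]
```

```bash
python3 - <<'E'
from h import *
p,d,ci=load('wrist4')
print(pts(ci,[(150,110),(140,60),(130,30),(188,60),(610,100),(595,150)],d).round(3))
plan([.4545,-.227,.06],1.5)
E
```

```text
[[ 0.292 -0.212  0.02 ]
 [ 0.287 -0.166  0.02 ]
 [ 0.288 -0.143  0.035]
 [ 0.327 -0.165  0.006]
 [ 0.744 -0.185  0.011]
 [ 0.745 -0.236  0.007]]
t 7.05 pos [ 0.4559 -0.2703  0.204 ] yawy 2.04 F [ 0.42  0.   -1.32] op 0.609 tau [ -0.2 -37.4 -15.1   0.    0.1   0. ]
dp [ 43.2   0.2 144. ] turn [-0.02 -0.04  0.54]
```

>>> jog_arm(
  rows=[
    {"dp": [8, 0, 5], "turn": [0, 0, 0.5], "grip": 0.3},
    {"dp": [25, 0, 18], "turn": [0, 0, 0.5], "grip": 0.3},
    {"dp": [38, 0, 40], "turn": [0, 0, 0.5], "grip": 0.3},
    {"dp": [43, 0, 65], "turn": [0, 0, 0.5], "grip": 0.3},
    {"dp": [43, 0, 90], "turn": [0, 0, 0.5], "grip": 0.3},
    {"dp": [43, 0, 115], "turn": [0, 0, 0.5], "grip": 0.3},
    {"dp": [43, 0, 133], "turn": [0, 0, 0.5], "grip": 0.3},
    {"dp": [43, 0, 142], "turn": [0, 0, 0.5], "grip": 0.3},
    {"dp": [43, 0, 144], "turn": [0, 0, 0.5], "grip": 0.3},
    {"dp": [43, 0, 144], "turn": [0, 0, 0.5], "grip": 0.3},
  ],
)

```text
time_s: 8.05
position: [0.4546, -0.2282, 0.0602]
tcp_rot: [[-0.026, 1.0, 0.0], [1.0, 0.026, -0.0], [-0.0, 0.0, -1.0]]
force: [0.7, -0.1, -0.8]
opening: 0.608
```

```bash
python3 -c "
from h import *
cap('wrist','wrist5'); cap('side','side5')
plan([.4545,-.227,.019],1.5)"
```

```text
t 8.15 pos [ 0.4549 -0.2287  0.0609] yawy 1.47 F [ 0.2   0.76 -1.18] op 0.612 tau [  0.  -39.5  -7.5   0.    0.1   0. ]
dp [ 1.8 -0.4 41.9] turn [ 0.08  0.07 -0.03]
```

View pics/wrist5.png

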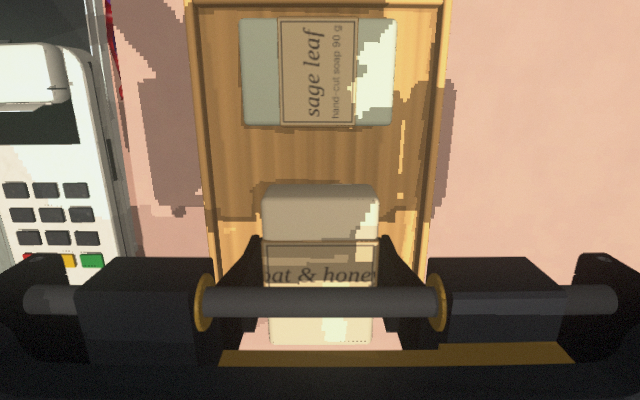

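View pics/side5.png

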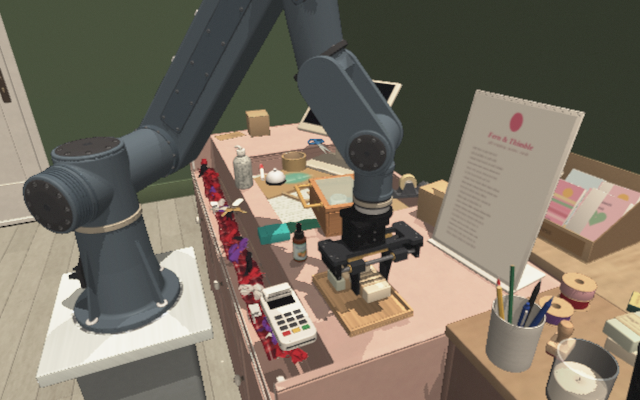

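Both views show the soap over the empty half, inside the side rims. I'll lower it.

>>> jog_arm(
  rows=[
    {"dp": [1, 0, 6], "turn": [0, 0, 0], "grip": 0.3},
    {"dp": [1.5, 0, 16], "turn": [0, 0, 0], "grip": 0.3},
    {"dp": [1.5, 0, 26], "turn": [0, 0, 0], "grip": 0.3},
    {"dp": [1.5, 0, 34], "turn": [0, 0, 0], "grip": 0.3},
    {"dp": [1.5, 0, 39], "turn": [0, 0, 0], "grip": 0.3},
    {"dp": [1.5, 0, 41], "turn": [0, 0, 0], "grip": 0.3},
    {"dp": [1.5, 0, 41.5], "turn": [0, 0, 0], "grip": 0.3},
    {"dp": [1.5, 0, 41.5], "turn": [0, 0, 0], "grip": 0.3},
  ],
)

```text
time_s: 8.95
position: [0.4544, -0.2271, 0.0185]
tcp_rot: [[-0.025, 1.0, 0.0], [1.0, 0.025, -0.0], [-0.0, 0.0, -1.0]]
force: [0.8, 0.9, -1.2]
opening: 0.607
```

```bash
python3 -c "
from h import *
plan([.4545,-.227,.018],1.5)"
```

```text
t 8.95 pos [ 0.4544 -0.2271  0.0185] yawy 1.46 F [ 0.8   0.92 -1.21] op 0.607 tau [ -0.  -40.9  -5.5   0.    0.1  -0. ]
dp [0.1 0.1 0.5] turn [ 0.01  0.01 -0.04]
```

Still no floor contact, so about 0.5 mm of clearance remains. I'll go down 0.7 mm and release.

>>> jog_arm(
  rows=[
    {"dp": [0, 0, 0.7], "turn": [0, 0, 0], "grip": 0.3},
    {"dp": [0, 0, 0.7], "turn": [0, 0, 0], "grip": 0.3},
    {"dp": [0, 0, 0.7], "turn": [0, 0, 0], "grip": 0.65},
    {"dp": [0, 0, 0.7], "turn": [0, 0, 0], "grip": 0.75},
    {"dp": [0, 0, 0.7], "turn": [0, 0, 0], "grip": 0.85},
    {"dp": [0, 0, 0.7], "turn": [0, 0, 0], "grip": 0.85},
    {"dp": [0, 0, 0.7], "turn": [0, 0, 0], "grip": 0.85},
  ],
)

```text
time_s: 9.65
position: [0.4543, -0.227, 0.0179]
tcp_rot: [[-0.026, 1.0, 0.0], [1.0, 0.026, -0.0], [-0.0, 0.0, -1.0]]
force: [0.5, -0.4, -0.2]
opening: 0.832
```

>>> jog_arm(
  rows=[
    {"dp": [0, 0, -8], "turn": [0, 0, 0], "grip": 0.85},
    {"dp": [0, 0, -25], "turn": [0, 0, 0], "grip": 0.85},
    {"dp": [0, 0, -50], "turn": [0, 0, 0], "grip": 0.85},
    {"dp": [0, 0, -80], "turn": [0, 0, 0], "grip": 0.85},
    {"dp": [0, 0, -110], "turn": [0, 0, 0], "grip": 0.85},
    {"dp": [0, 0, -140], "turn": [0, 0, 0], "grip": 0.85},
    {"dp": [0, 0, -165], "turn": [0, 0, 0], "grip": 0.85},
    {"dp": [0, 0, -180], "turn": [0, 0, 0], "grip": 0.85},
    {"dp": [0, 0, -182], "turn": [0, 0, 0], "grip": 0.85},
  ],
)

```text
time_s: 10.55
position: [0.4553, -0.2277, 0.2024]
tcp_rot: [[-0.026, 1.0, 0.004], [1.0, 0.026, -0.003], [-0.003, 0.004, -1.0]]
force: [0.5, -0.5, 0.3]
opening: 0.856
```

```bash
python3 - <<'E'
from h import *
cap('wrist','wrist6'); cap('side','side6')
p,d,ci=load('side6')
vv,uu=np.mgrid[240:340,300:430]; uv=np.c_[uu.ravel(),vv.ravel()]; P=pts(ci,uv,d)
m=(P[:,2]>.024)&(P[:,2]<.05)&(P[:,1]<-.17)&(P[:,1]>-.30)&(abs(P[:,0]-.45)<.09); print(m.sum(),P[m].mean(0),P[m].min(0),P[m].max(0))
plan([.452,.165,.20],-7.8)
E
```

```text
728 [ 0.45114089 -0.23440359  0.03021153] [ 0.42574109 -0.27007443  0.0240177 ] [ 0.47995667 -0.18998062  0.03432994]
t 10.65 pos [ 0.4542 -0.2269  0.2003] yawy 1.46 F [-0.77  0.38  0.03] op 0.853 tau [  0.  -36.3 -14.6   0.    0.1   0. ]
dp [391.8   7.8   0. ] turn [0.04 0.03 9.26]
```

View pics/side6.png

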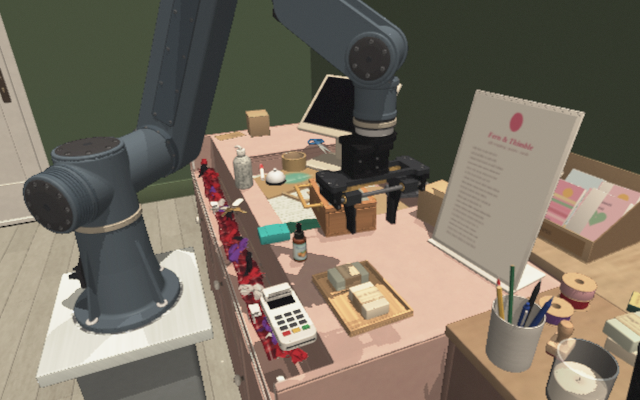

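The soap lies flat in the empty half, at side view (370,298), with its top at about 0.033. Next is the bar.

>>> jog_arm(
  rows=[
    {"dp": [15, 0, 0], "turn": [0, 0, 0.5], "grip": 0.6},
    {"dp": [50, 1, 0], "turn": [0, 0, 1.5], "grip": 0.4},
    {"dp": [95, 1.5, 0], "turn": [0, 0, 2.5], "grip": 0.4},
    {"dp": [140, 2, 0], "turn": [0, 0, 3.5], "grip": 0.4},
    {"dp": [185, 3, 0], "turn": [0, 0, 4.5], "grip": 0.4},
    {"dp": [230, 4, 0], "turn": [0, 0, 5.5], "grip": 0.4},
    {"dp": [275, 5, 0], "turn": [0, 0, 6.5], "grip": 0.4},
    {"dp": [320, 5.5, 0], "turn": [0, 0, 7.7], "grip": 0.4},
    {"dp": [360, 6, 0], "turn": [0, 0, 9], "grip": 0.4},
    {"dp": [389, 6.5, 0], "turn": [0, 0, 9.4], "grip": 0.4},
  ],
)

```text
time_s: 11.65
position: [0.4494, 0.1643, 0.1985]
tcp_rot: [[0.137, 0.991, -0.003], [0.991, -0.137, -0.0], [-0.0, -0.003, -1.0]]
force: [0.3, -0.5, -1.2]
opening: 0.401
```

>>> jog_arm(
  rows=[
    {"dp": [0, 0, 5], "turn": [0, 0, 0], "grip": 0.4},
    {"dp": [0, 0, 15], "turn": [0, 0, 0], "grip": 0.4},
    {"dp": [0, 0, 30], "turn": [0, 0, 0], "grip": 0.4},
    {"dp": [0, 0, 40], "turn": [0, 0, 0], "grip": 0.4},
    {"dp": [0, 0, 40], "turn": [0, 0, 0], "grip": 0.4},
    {"dp": [0, 0, 40], "turn": [0, 0, 0], "grip": 0.4},
  ],
)

```text
time_s: 12.25
position: [0.4508, 0.1612, 0.1593]
tcp_rot: [[0.14, 0.99, -0.001], [0.99, -0.14, -0.0], [-0.0, -0.001, -1.0]]
force: [0.7, -0.2, 0.8]
opening: 0.396
```

```bash
python3 - <<'E'
from h import *
p,d,ci=cap('wrist','wrist7')
plan([.4508,.1625,.078],-7.9)
E
```

```text
t 12.3 pos [0.4511 0.1614 0.1598] yawy -8.01 F [ 0.25 -0.48  0.01] op 0.398 tau [ -0.  -34.  -11.5   0.1   0.   -0. ]
dp [ 1.1 -0.5 81.8] turn [-0.01  0.01 -0.11]
```

View pics/wrist7.png

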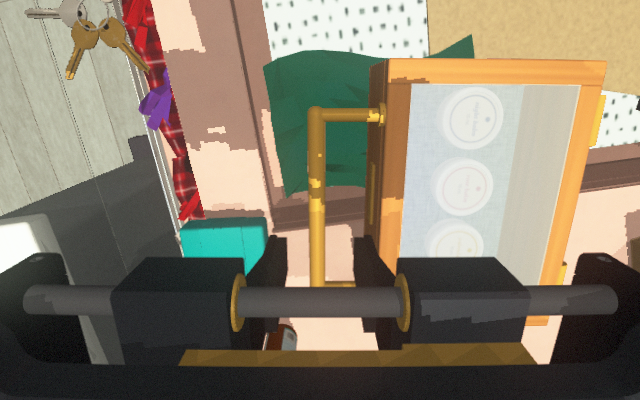

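```bash
python3 - <<'E'
from h import *
p,d,ci=load('wrist7')
print(plane(ci,[(315,107),(318,290),(316,200)],.083).round(4))
for v in (150,200,250):
    w=[(u,v) for u in range(303,332)]; q=pts(ci,w,d); k=q[:,2]>.07; print(q[k].mean(0).round(4),k.sum())
E
```

```text
[[0.4594 0.2331 0.083 ]
 [0.442  0.098  0.083 ]
 [0.451  0.1703 0.083 ]]
[0.4557 0.2056 0.0846] 18
[0.4511 0.1708 0.0844] 17
[0.4459 0.1327 0.0847] 16
```

>>> jog_arm(
  rows=[
    {"dp": [1, -1, 8], "turn": [0, 0, 0], "grip": 0.4},
    {"dp": [1, -1, 25], "turn": [0, 0, 0], "grip": 0.4},
    {"dp": [1, -1, 45], "turn": [0, 0, 0], "grip": 0.4},
    {"dp": [1, -1, 65], "turn": [0, 0, 0], "grip": 0.4},
    {"dp": [1, -1, 80], "turn": [0, 0, 0], "grip": 0.4},
    {"dp": [1, -1, 87], "turn": [0, 0, 0], "grip": 0.4},
    {"dp": [1, -1, 87.5], "turn": [0, 0, 0], "grip": 0.4},
    {"dp": [1, -1, 87.5], "turn": [0, 0, 0], "grip": 0.4},
  ],
)

```text
time_s: 13.1
position: [0.4504, 0.1633, 0.0726]
tcp_rot: [[0.138, 0.99, 0.001], [0.99, -0.138, 0.0], [0.0, 0.001, -1.0]]
force: [0.5, 0.6, -0.2]
opening: 0.4
```

>>> jog_arm(
  rows=[
    {"dp": [0, 0, 0], "turn": [0, 0, 0], "grip": 0.25},
    {"dp": [0, 0, 0], "turn": [0, 0, 0], "grip": 0.15},
    {"dp": [0, 0, 0], "turn": [0, 0, 0], "grip": 0},
    {"dp": [0, 0, 0], "turn": [0, 0, 0], "grip": 0},
    {"dp": [0, 0, 0], "turn": [0, 0, 0], "grip": 0},
    {"dp": [0, 0, 0], "turn": [0, 0, 0], "grip": 0},
  ],
)

```text
time_s: 13.7
position: [0.4485, 0.1633, 0.0726]
tcp_rot: [[0.138, 0.99, -0.003], [0.99, -0.138, 0.0], [-0.0, -0.003, -1.0]]
force: [-3.3, 1.9, 5.3]
opening: 0.121
```

```bash
python3 - <<'E'
from h import *
p,d,ci=cap('wrist','wrist8')
plan([.4508,.1625,.072],-7.9)
E
```

```text
t 13.75 pos [0.4485 0.1634 0.0726] yawy -7.95 F [-4.35  1.64  5.38] op 0.126 tau [ -1.4 -35.1  -8.7  -0.3  -1.1  -0. ]
dp [-0.5  2.4  0.6] turn [-0.16  0.02 -0.05]
```

View pics/wrist8.png

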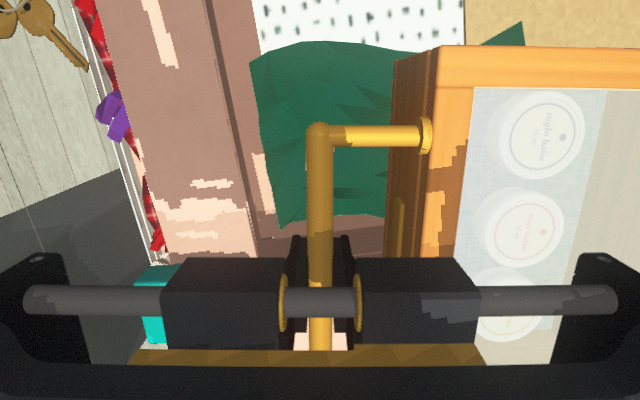

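The bar runs between the pads at u≈320, and the opening of about 11 mm fits the 12 mm bar. I'll compute the arc table.

```bash
python3 - <<'E'
import numpy as np
r=185
def arc(t): t=np.radians(t); return np.array([r*(1-np.cos(t)),-r*np.sin(t)])
T=[1,2.5,4.5,7,9.5,12,14.5,17,19.5,22]
T2=[24.5,27,29.5,32,34.5,37,39.5,42,44,45]
T3=[46,48,50.5,53,55.5,58,60.5,63,65,66]
T4=[67,69,71,73,75,77,78.5,79.5,80,80]
for off,t0,L in [(-2,0,T),(0,22,T2),(0,45,T3),(0,66,T4)]:
    print([tuple((arc(t)-arc(t0)+[off*min(1,(i+1)/3),0]).round(1)) for i,t in enumerate(L)])
E
```

```text
[(np.float64(-0.6), np.float64(-3.2)), (np.float64(-1.2), np.float64(-8.1)), (np.float64(-1.4), np.float64(-14.5)), (np.float64(-0.6), np.float64(-22.5)), (np.float64(0.5), np.float64(-30.5)), (np.float64(2.0), np.float64(-38.5)), (np.float64(3.9), np.float64(-46.3)), (np.float64(6.1), np.float64(-54.1)), (np.float64(8.6), np.float64(-61.8)), (np.float64(11.5), np.float64(-69.3))]
[(np.float64(3.2), np.float64(-7.4)), (np.float64(6.7), np.float64(-14.7)), (np.float64(10.5), np.float64(-21.8)), (np.float64(14.6), np.float64(-28.7)), (np.float64(19.1), np.float64(-35.5)), (np.float64(23.8), np.float64(-42.0)), (np.float64(28.8), np.float64(-48.4)), (np.float64(34.0), np.float64(-54.5)), (np.float64(38.5), np.float64(-59.2)), (np.float64(40.7), np.float64(-61.5))]
[(np.float64(2.3), np.float64(-2.3)), (np.float64(7.0), np.float64(-6.7)), (np.float64(13.1), np.float64(-11.9)), (np.float64(19.5), np.float64(-16.9)), (np.float64(26.0), np.float64(-21.6)), (np.float64(32.8), np.float64(-26.1)), (np.float64(39.7), np.float64(-30.2)), (np.float64(46.8), np.float64(-34.0)), (np.float64(52.6), np.float64(-36.9)), (np.float64(55.6), np.float64(-38.2))]
[(np.float64(3.0), np.float64(-1.3)), (np.float64(8.9), np.float64(-3.7)), (np.float64(15.0), np.float64(-5.9)), (np.float64(21.2), np.float64(-7.9)), (np.float64(27.4), np.float64(-9.7)), (np.float64(33.6), np.float64(-11.3)), (np.float64(38.4), np.float64(-12.3)), (np.float64(41.5), np.float64(-12.9)), (np.float64(43.1), np.float64(-13.2)), (np.float64(43.1), np.float64(-13.2))]
```

>>> jog_arm(
  rows=[
    {"dp": [0, -0.6, -3.2], "turn": [0, 0, 0], "grip": 0},
    {"dp": [0, -1.2, -8.1], "turn": [0, 0, 0], "grip": 0},
    {"dp": [0, -1.4, -14.5], "turn": [0, 0, 0], "grip": 0},
    {"dp": [0, -0.6, -22.5], "turn": [0, 0, 0], "grip": 0},
    {"dp": [0, 0.5, -30.5], "turn": [0, 0, 0], "grip": 0},
    {"dp": [0, 2, -38.5], "turn": [0, 0, 0], "grip": 0},
    {"dp": [0, 3.9, -46.3], "turn": [0, 0, 0], "grip": 0},
    {"dp": [0, 6.1, -54.1], "turn": [0, 0, 0], "grip": 0},
    {"dp": [0, 8.6, -61.8], "turn": [0, 0, 0], "grip": 0},
    {"dp": [0, 11.5, -69.3], "turn": [0, 0, 0], "grip": 0},
  ],
)

```text
time_s: 14.75
position: [0.4611, 0.1616, 0.1423]
tcp_rot: [[0.138, 0.99, -0.001], [0.99, -0.138, 0.0], [-0.0, -0.001, -1.0]]
force: [-2.7, 1.9, -1.6]
opening: 0.126
```

```bash
python3 - <<'E'
from h import *
p,d,ci=cap('wrist','wrist9'); cap('side','side9')
plan([.6331,.137,.257],-7.9)
E
```

```text
t 14.85 pos [0.4612 0.1616 0.1425] yawy -7.95 F [-2.23  1.19 -1.26] op 0.129 tau [ -0.9 -37.  -13.1  -0.2  -0.7  -0. ]
dp [  -0.6  173.6 -114.6] turn [-0.02 -0.   -0.05]
```

View pics/side9.png

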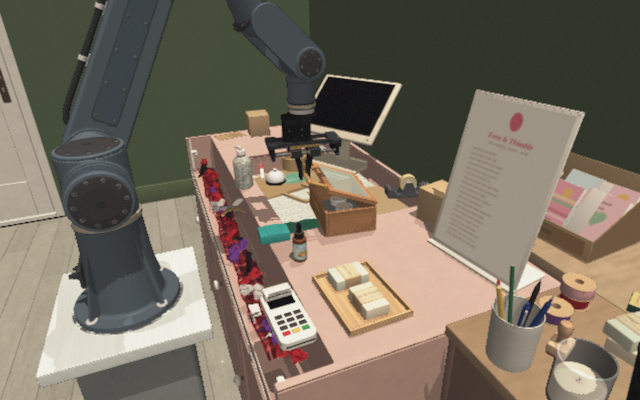

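View pics/wrist9.png

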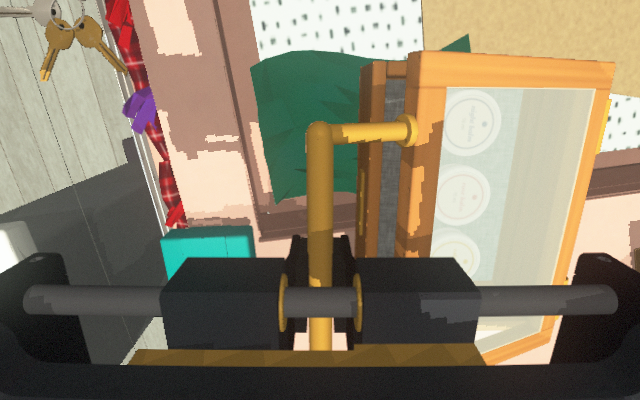

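The lid is lifting with the bar still in the fingers (side view, around (335,180)). Continuing.

>>> jog_arm(
  rows=[
    {"dp": [0, 3.2, -7.4], "turn": [0, 0, 0], "grip": 0},
    {"dp": [0, 6.7, -14.7], "turn": [0, 0, 0], "grip": 0},
    {"dp": [0, 10.5, -21.8], "turn": [0, 0, 0], "grip": 0},
    {"dp": [0, 14.6, -28.7], "turn": [0, 0, 0], "grip": 0},
    {"dp": [0, 19.1, -35.5], "turn": [0, 0, 0], "grip": 0},
    {"dp": [0, 23.8, -42], "turn": [0, 0, 0], "grip": 0},
    {"dp": [0, 28.8, -48.4], "turn": [0, 0, 0], "grip": 0},
    {"dp": [0, 34, -54.5], "turn": [0, 0, 0], "grip": 0},
    {"dp": [0, 38.5, -59.2], "turn": [0, 0, 0], "grip": 0},
    {"dp": [0, 40.7, -61.5], "turn": [0, 0, 0], "grip": 0},
  ],
)

```text
time_s: 15.85
position: [0.4988, 0.1565, 0.204]
tcp_rot: [[0.138, 0.99, -0.007], [0.99, -0.138, 0.001], [-0.0, -0.007, -1.0]]
force: [-8.8, 3.6, 5.2]
opening: 0.126
```

>>> jog_arm(
  rows=[
    {"dp": [0, 2.3, -2.3], "turn": [0, 0, 0], "grip": 0},
    {"dp": [0, 7, -6.7], "turn": [0, 0, 0], "grip": 0},
    {"dp": [0, 13.1, -11.9], "turn": [0, 0, 0], "grip": 0},
    {"dp": [0, 19.5, -16.9], "turn": [0, 0, 0], "grip": 0},
    {"dp": [0, 26, -21.6], "turn": [0, 0, 0], "grip": 0},
    {"dp": [0, 32.8, -26.1], "turn": [0, 0, 0], "grip": 0},
    {"dp": [0, 39.7, -30.2], "turn": [0, 0, 0], "grip": 0},
    {"dp": [0, 46.8, -34], "turn": [0, 0, 0], "grip": 0},
    {"dp": [0, 52.6, -36.9], "turn": [0, 0, 0], "grip": 0},
    {"dp": [0, 55.6, -38.2], "turn": [0, 0, 0], "grip": 0},
  ],
)

```text
time_s: 16.85
position: [0.5574, 0.1484, 0.2446]
tcp_rot: [[0.138, 0.99, 0.002], [0.99, -0.138, 0.0], [0.001, 0.002, -1.0]]
force: [-7.3, 1.9, 11.4]
opening: 0.124
```

```bash
python3 - <<'E'
from h import *
p,d,ci=cap('wrist','wrist10'); cap('side','side10'); cap('scene','scene10')
plan([.6317,.138,.257],-7.95)
E
```

```text
t 17.0 pos [0.5572 0.1484 0.2445] yawy -7.93 F [-6.71  2.01 10.22] op 0.126 tau [ -1.9 -34.  -17.8  -0.5  -2.1   0. ]
dp [ -0.1  75.2 -12.4] turn [ 0.11 -0.04  0.02]
```

View pics/side10.png

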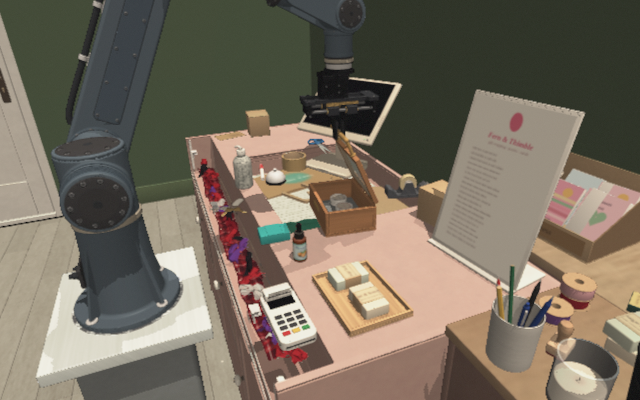

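View pics/wrist10.png

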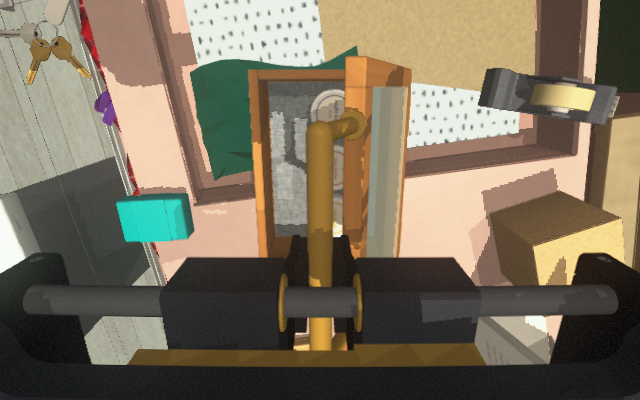

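The lid is at about 66° and the grip is intact. There is some outward push along the lid of about 12 N, so I'll add about 3 mm of radius while continuing to 80°.

>>> jog_arm(
  rows=[
    {"dp": [0, 3, -2], "turn": [0, 0, 0], "grip": 0},
    {"dp": [0, 8.9, -5], "turn": [0, 0, 0], "grip": 0},
    {"dp": [0, 15, -7.8], "turn": [0, 0, 0], "grip": 0},
    {"dp": [0, 21.2, -10.2], "turn": [0, 0, 0], "grip": 0},
    {"dp": [0, 27.4, -12.2], "turn": [0, 0, 0], "grip": 0},
    {"dp": [0, 33.6, -13.8], "turn": [0, 0, 0], "grip": 0},
    {"dp": [0, 38.4, -14.8], "turn": [0, 0, 0], "grip": 0},
    {"dp": [0, 41.5, -15.4], "turn": [0, 0, 0], "grip": 0},
    {"dp": [0, 43.1, -15.7], "turn": [0, 0, 0], "grip": 0},
    {"dp": [0, 43.1, -15.7], "turn": [0, 0, 0], "grip": 0},
  ],
)

```text
time_s: 18.0
position: [0.5997, 0.1424, 0.2569]
tcp_rot: [[0.138, 0.99, 0.0], [0.99, -0.138, 0.0], [0.0, 0.0, -1.0]]
force: [-1.9, 2.5, 1.8]
opening: 0.132
```

```bash
python3 - <<'E'
from h import *
plan([.6317,.138,.259],-7.95)
E
```

```text
t 18.0 pos [0.5997 0.1424 0.2569] yawy -7.94 F [-1.86  2.48  1.77] op 0.132 tau [ -1.7 -41.9 -18.7  -0.6  -0.6   0. ]
dp [ 0.1 32.3 -2.1] turn [ 0.01 -0.01  0.01]
```

>>> jog_arm(
  rows=[
    {"dp": [0, 2, -0.3], "turn": [0, 0, 0], "grip": 0},
    {"dp": [0, 6, -0.9], "turn": [0, 0, 0], "grip": 0},
    {"dp": [0, 11, -1.6], "turn": [0, 0, 0], "grip": 0},
    {"dp": [0, 16, -2.1], "turn": [0, 0, 0], "grip": 0},
    {"dp": [0, 21, -2.5], "turn": [0, 0, 0], "grip": 0},
    {"dp": [0, 26, -2.7], "turn": [0, 0, 0], "grip": 0},
    {"dp": [0, 30, -2.8], "turn": [0, 0, 0], "grip": 0},
    {"dp": [0, 32, -2.8], "turn": [0, 0, 0], "grip": 0},
    {"dp": [0, 32, -2.8], "turn": [0, 0, 0], "grip": 0},
    {"dp": [0, 32, -2.8], "turn": [0, 0, 0], "grip": 0},
  ],
)

```text
time_s: 19.0
position: [0.6312, 0.1377, 0.2597]
tcp_rot: [[0.138, 0.99, -0.0], [0.99, -0.138, -0.0], [-0.0, 0.0, -1.0]]
force: [-1.1, 1.3, 0.1]
opening: 0.129
```

```bash
python3 - <<'E'
from h import *
plan([.6317,.138,.259],-7.95)
p,d,ci=cap('wrist','wrist11'); cap('side','side11'); cap('scene','scene11')
p,d,ci=load('side11'); cv2.imwrite('pics/c4.png',cv2.resize(p[60:250,270:430][:,:,::-1],None,fx=3.1,fy=3.1,interpolation=cv2.INTER_CUBIC))
p,d,ci=load('scene11'); cv2.imwrite('pics/c5.png',cv2.resize(p[60:260,250:440][:,:,::-1],None,fx=3,fy=3,interpolation=cv2.INTER_CUBIC))
E
```

```text
t 19.0 pos [0.6312 0.1377 0.2597] yawy -7.93 F [-1.1   1.26  0.13] op 0.129 tau [ -0.8 -45.1 -19.4  -0.2  -0.4   0. ]
dp [0.3 0.5 0.7] turn [0.   0.02 0.02]
```

View pics/c4.png

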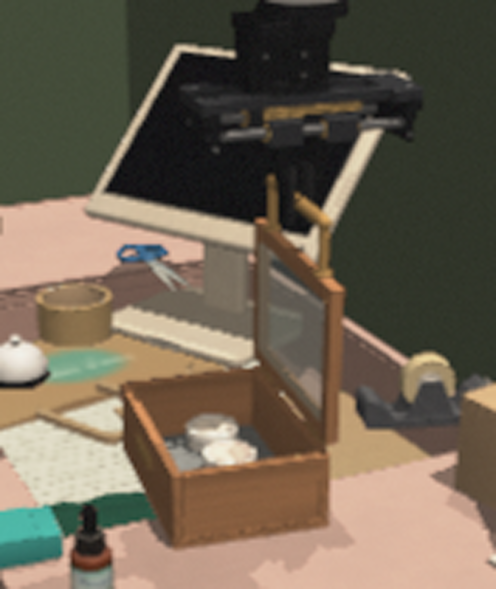

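View pics/c5.png

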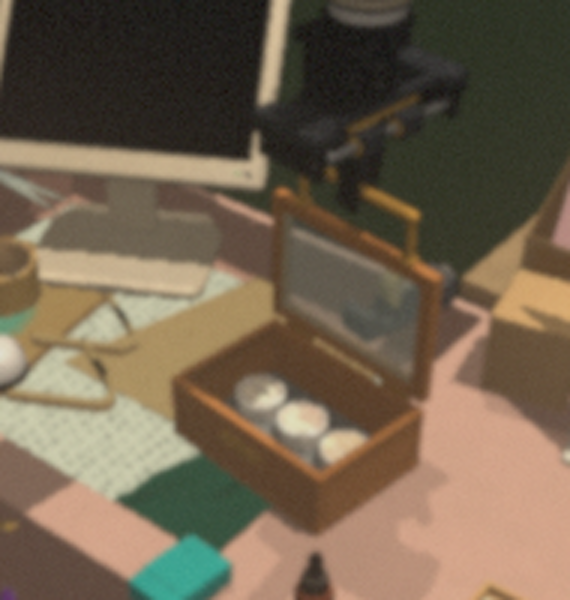

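View pics/wrist11.png

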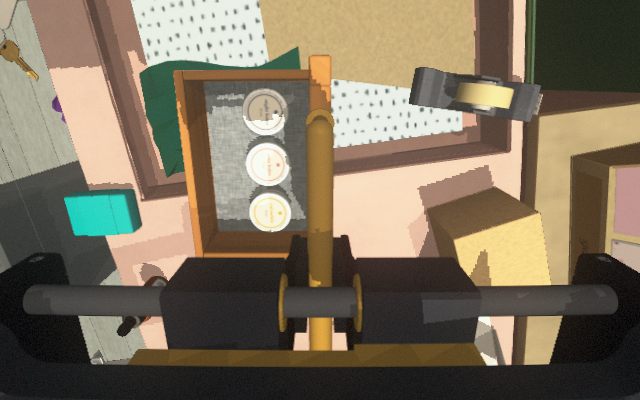

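Lid and rods look upright in all three views, and the bar is still in the fingers at wrist (320,200). I'll check the angle with a plane fit to depth.

```bash
python3 - <<'E'
from h import *
a=np.radians(-7.95); cx=np.array([np.cos(a),np.sin(a),0])
for t,box in (('scene11',(340,400,120,195)),('side11',(350,380,125,205))):
    p,d,ci=load(t)
    vv,uu=np.mgrid[box[2]:box[3],box[0]:box[1]]; uv=np.c_[uu.ravel(),vv.ravel()]; P=pts(ci,uv,d)
    x=P[:,:2]@cx[:2]; c=(np.array([.6334,.137])@cx[:2]); y=P[:,:2]@[-cx[1],cx[0]]-np.array([.6334,.137])@[-cx[1],cx[0]]
    hsv=cv2.cvtColor(p,cv2.COLOR_RGB2HSV)[uv[:,1],uv[:,0]]
    m=(abs(x-c)<.03)&(P[:,2]>.095)&(P[:,2]<.215)&(hsv[:,1]>110)&(hsv[:,0]<20)&(abs(y)<.1)
    for _ in range(3):
        A=np.c_[P[m,2],y[m],np.ones(m.sum())]; k=np.linalg.lstsq(A,x[m]-c,rcond=None)[0]
        r=abs(x-c-np.c_[P[:,2],y,np.ones(len(y))]@k); m=m&(r<.006)
    print(t,m.sum(),'lean deg (+ = past vertical)',np.degrees(np.arctan(k[0])).round(2),'yaw resid',np.degrees(np.arctan(k[1])).round(2),'offset at hinge mm',((k@[.08,0,1])*1000).round(1))
E
```

```text
scene11 356 lean deg (+ = past vertical) 0.07 yaw resid -0.27 offset at hinge mm -7.6
side11 139 lean deg (+ = past vertical) -0.94 yaw resid -1.14 offset at hinge mm -6.7
```

Both fits put the lid within 1° of vertical. The inner face is offset 7 mm in front of the hinge plane, which fits a 12 mm thick lid. I'll hold to settle and run the final checks.

>>> jog_arm(
  rows=[
    {"dp": [0, 0, 0], "turn": [0, 0, 0], "grip": 0},
    {"dp": [0, 0, 0], "turn": [0, 0, 0], "grip": 0},
    {"dp": [0, 0, 0], "turn": [0, 0, 0], "grip": 0},
    {"dp": [0, 0, 0], "turn": [0, 0, 0], "grip": 0},
    {"dp": [0, 0, 0], "turn": [0, 0, 0], "grip": 0},
    {"dp": [0, 0, 0], "turn": [0, 0, 0], "grip": 0},
  ],
)

```text
time_s: 19.75
position: [0.6311, 0.1377, 0.2597]
tcp_rot: [[0.138, 0.99, -0.0], [0.99, -0.138, -0.0], [-0.0, -0.0, -1.0]]
force: [-1.5, -0.3, -0.9]
opening: 0.126
```

```bash
python3 - <<'E'
from h import *
plan([.6317,.138,.259],-7.95)
p,d,ci=cap('side','side12'); p0,d0,_=load('side0')
for n,(u,v) in dict(bell=(276,178),oil=(300,245)).items():
    g=lambda q:cv2.cvtColor(q[v-24:v+24,u-14:u+14],cv2.COLOR_RGB2GRAY).astype(np.float32)
    print(n,cv2.phaseCorrelate(g(p0),g(p)))
vv,uu=np.mgrid[240:340,300:430]; uv=np.c_[uu.ravel(),vv.ravel()]; P=pts(ci,uv,d)
m=(P[:,2]>.026)&(P[:,2]<.05)&(P[:,1]<-.175)&(P[:,1]>-.30)&(abs(P[:,0]-.45)<.09)
print(m.sum(),cv2.minAreaRect(P[m][:,:2].astype(np.float32)),np.median(P[m][:,2]))
print(bot.read_state()['qvel'].round(3))
E
```

```text
t 19.75 pos [0.6311 0.1377 0.2597] yawy -7.94 F [-1.48 -0.31 -0.92] op 0.126 tau [ -0.1 -46.  -19.9   0.1  -0.6   0. ]
dp [0.3 0.6 0.7] turn [-0.02  0.02  0.01]
bell ((0.06510587961245307, -0.12277142283544862), 0.8639014694425795)
oil ((0.14174873937136212, -0.04059630468269759), 0.9316967124740283)
696 ((0.45327654480934143, -0.2300928831100464), (0.05492836609482765, 0.07920568436384201), 0.011506213806569576) 0.03050798539941396
[-0.023 -0.072  0.054 -0.02   0.037  0.022]
```

View pics/side12.png

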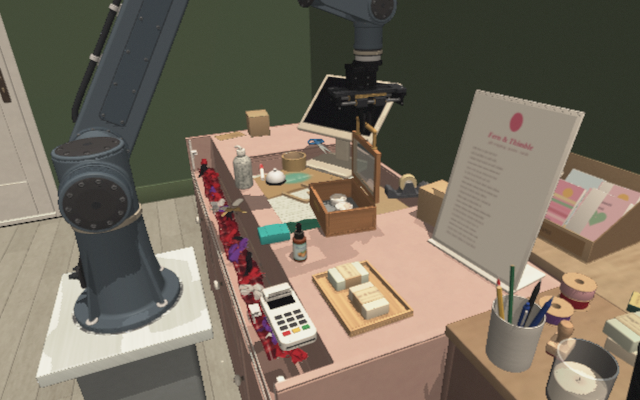

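The side view shows the soap flat in the tray at (370,298), the lid upright at (365,165) held by the gripper, and the bell and bottle unmoved. Handing in.

```bash
python3 -c "
from rig import bot
print(bot.hand_in())"
```

```text
the job is handed in; nothing more can be done
None
```

I laid the soap flat in the empty half of the tray and let go of it. I then raised the lid by its brass bar until it stood upright, and handed in at 19.75 s with the gripper still closed on the bar.

- **Soap:** its centre is at about (0.453, -0.230), roughly 40 mm to the -y side of the tray's centre. Its measured top face is 55 × 79 mm at 0.031 m, which fits a flat bar on the tray floor.
- **Lid:** two depth plane fits put the lean from vertical at +0.1° (scene camera) and -0.9° (side camera). They differ by 1° but both are well inside the 5° limit. The force on the tool was under 2 N, and the 11 mm opening fits the 12 mm bar.
- **Bell and bottle:** neither had moved in the side picture (under 0.2 pixel).

No check failed. Halfway up, about 12 N built up along the lid because my arc was 2–3 mm too tight. I widened it and the force dropped.

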